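Fill the gap in a dry-block heater and shut its cover

ROBOT

A 6-joint arm with a two-finger parallel gripper is mounted at the origin on a cart in front of the work surface, level with it; the furniture and walls round the work are solid. World frame = base frame: x ahead of the robot, y to its left, z up, the work surface at z = 0. Lengths are in m, angles in rad, forces in N, time in s.
With the tool pointing down it reaches from about 0.3 to 0.825 m from the base axis. Payload 5.4 kg.
Tool frame: the origin (TCP) lies at the very end of the fingers, on their centre line; the grasp point (between the pads) lies behind it (arm.grasp_offset is the z of the grasp point in the tool frame, in m); z points along the fingers, y is the line along which they close (so a half turn about z gives the same grasp; the last joint's range is limited). The gripper opens to 92 mm and grips with 3 to 60 N. Pads are 20 mm wide; open, the fingers measure 128 mm over their backs; the gripper's body (75 mm by 189 mm) begins 69 mm behind the grasp point.
Start: joints at [-1.473, 0.158, 1.597, -0, 1.386, -0.21], TCP at [0.174, -0.548, 0.215] pointing down, gripper open.
Joint ranges: [-2.91, 2.91], [-0.94, 2.29], [0.18, 2.7], [-1.29, 4.43], [0.17, 2.64], [-3, 3]. Speed limits (rad/s): [2.57, 2.57, 3.14, 3.14, 3.14, 3.14].

INTERFACE

Orientations are given as a 3x3 rotation matrix whose columns are the frame's x, y, z axes.
In Python, from workcell import arm, gripper_to, sensors, capture, workorder gives the robot as it stands. The module is installed in compiled form; this text tells all that it offers. Calls block until the motion is done:
- arm.reach(position, orientation): joint-space move of the TCP to a pose.
- arm.move_straight(position, rot=None, velocity=0.15, max_force=None): straight line of the TCP; rot=None keeps the orientation; velocity is the mean speed in m/s. With max_force (N) it stops when the force on the tool has changed by that much, and returns True; else False.
- arm.goto_joints(angles): joint-space move.
- gripper_to(opening): finger opening in m; the grip force is fixed at half the most; returns when the fingers have stopped.
- arm.sleep(seconds).
- arm.solve_ik(position, orientation): joint angles nearest the present ones, or None.
- sensors.sense(): the state.
- capture(name): name is "scene" or "top"; returns a dict with "color" (400x640x3 uint8, red, green, blue), "range_z" (400x640 float32, m along the optical axis (not along the pixel's ray), 0 where there is no reading), "K" (3x3 intrinsics, pixels), "xyz" and "attitude" of the camera in the world. Camera axes: x right, y up, looking along -z (the intrinsics and any distortion apply to the point x, -y, -z); pixel columns grow to the right and rows downward; lengths in m; the calibration is good to about 2 mm. A picture is of the moment at which its call begins.
A pose or a line that the arm cannot do raises arm.Unreachable and nothing moves.
- workorder.sign_off(): hands the job in; it is judged then, once.
The state is a dict: "clock": time; "joints": joint angles; "joint_velocities": joint speeds; "joint_torque": joint torques, N m; "tcp_pos": TCP position; "tcp_rot": TCP orientation; "force": force on the tool from outside, world axes, zero at the start; "ft_torque": the same for the moment, N m; "finger_gap": finger opening in m; "gripper_force": force on a finger pad.
Only numpy, scipy, OpenCV 4.12 (cv2) and the standard library are available. Lean on these libraries where they do the work, as an engineer would, in place of code of your own. Each camera call takes 0.05 s, during which the arm holds its last target. There are 200 camera calls.

TASK

The dry-block heater on the bench has a tube block at the back of its well and an empty gap in front of it. From the crowded tray take the one plain filler block that fills this gap (neither too thick to go in nor so thin that it leaves an air gap), set it down fully home beside the tube block, then close the heater's clear cover gently, without slamming it. The other two filler blocks stay, or go back, in the tray, and the beaker and the timer must not be shoved about or knocked over.

Things in the scene. Friction and masses are not known exactly. Their poses are not given: they have to be found in the camera images.
- heater: White dry-block heater, fixed, 191 mm deep (x) by 150 mm wide (y). Origin on the bench under it, 85 mm ahead of its rear face; x points from the sloping control panel (robot's side) to the cover's hinge at the back, z up. Flat deck 72 mm above the bench; in it a rectangular well, floor at 40 mm, from x = -18 to +58 mm, y = -32 to +32 mm.
- gap_floor (a point): Centre of the floor of the empty gap in the well: x = -4 mm from the heater's origin, 40 mm above the bench; axes as the heater's. The gap is 28 mm (x) by 63.5 mm (y), 32 mm deep below the deck. A seated filler stands 23 mm proud of the deck, so it can be held over its two ends with the fingertips above the deck; it is then 95 mm high from the bench.
- tube_block_top (a point): Middle of the top of the fixed aluminium tube block (48 mm in x, 60 mm in y, 55 mm high) that fills the back of the heater's well from x = +10 to +58 mm, 95 mm above the bench. It has four tube holes, three with vials that rise to 110 mm.
- cover (a joint): Clear cover of the heater, hinged along the heater's y at x = +78 mm, 72.5 mm above the bench. 0 = closed; 1.6 to 1.85 rad at the start (standing open, leaning away from the robot). It stays where it is left (friction 0.13 N m) and is closed by pushing its outer face towards the robot, then down all the way. Open-bottomed box 114 mm from hinge to front, 104 wide, 44 high.
- cover_edge (a point): Middle of the front edge of the cover's outer (top) face: 114 mm from the hinge along the cover and 44 mm above the hinge when closed. A grey grip strip 60 mm long stands 9 mm out of the front wall 32 mm below it.
- tray: Cream tray with ribbed floor, fixed, 208 mm (its x) by 338 mm (its y), long side pointing away from the robot; origin on the bench under its middle. Inner floor 7 mm above the bench, inside 188 x 320 mm, rim at 27 mm. Besides the fillers it holds small loose things that lie flat (under 30 mm above the bench) and, near one far corner, a standing vial, 56 mm.
- filler_a_mid (a point): Plain bare aluminium filler block 20 mm thick (its x), 60 mm long (its y), 55 mm high (z), about 178 g; foot edges bevelled. This point is its centre. It stands upright on the tray's floor, length across the tray within 0.3 rad. The three fillers differ only in thickness (20, 26, 32 mm) and stand in any order about 80 mm apart along the tray.
- filler_b_mid (a point): Plain bare aluminium filler block 26 mm thick (its x), 60 mm long (its y), 55 mm high (z), about 232 g; foot edges bevelled. This point is its centre. It stands upright on the tray's floor, length across the tray within 0.3 rad. The three fillers differ only in thickness (20, 26, 32 mm) and stand in any order about 80 mm apart along the tray.
- filler_c_mid (a point): Plain bare aluminium filler block 32 mm thick (its x), 60 mm long (its y), 55 mm high (z), about 285 g; foot edges bevelled. This point is its centre. It stands upright on the tray's floor, length across the tray within 0.3 rad. The three fillers differ only in thickness (20, 26, 32 mm) and stand in any order about 80 mm apart along the tray.
- beaker: Bystander: empty glass beaker, 54 mm across, 71 mm high, on the bench to the right of the heater. Origin under its middle.
- timer_clock: Bystander: small upright cream timer, 40 x 64 x 64 mm, on the bench behind the heater. Origin under its middle.
Mind the look-alikes: they are no part of the job. Leave any purple look-alike of the part that bears filler_c_mid alone.

How it is judged:
By the outcome, as a careful person would: the job done as asked, in the order asked, and still so for the second after the job is handed in, with the robot touching nothing.
It also fails if it takes over 67 s, if anything falls off the work surface, if the arm or the gripper's body presses on something with over 40 N, if the wrist force passes 120 N, or if a joint passes its speed limit or range.

## Working session

There is one attempt and no reset: what is moved stays moved. The work goes in short steps, each a Python script; the robot and the scene stay as the last script left them, time stands still between calls to the robot, and variables do not carry over. Pictures are saved under pics/ and viewed, at most 10 in all, crops included, and the job is handed in when it is done.

```bash
mkdir -p pics; cat > h.py <<'E'
import numpy as np, cv2, pickle
def pts(c):
    K=np.array(c["K"]);z=c["range_z"];v,u=np.mgrid[0:z.shape[0],0:z.shape[1]]
    P=np.stack([(u-K[0,2])/K[0,0]*z,-(v-K[1,2])/K[1,1]*z,-z],-1)
    W=P@np.array(c["attitude"]).T+np.array(c["xyz"]); W[z==0]=np.nan
    return W
def save(c,n,crop=None,s=1):
    im=c["color"][...,::-1]
    if crop: u0,v0,u1,v1=crop; im=im[v0:v1,u0:u1]
    cv2.imwrite("pics/"+n,cv2.resize(im,None,fx=s,fy=s,interpolation=cv2.INTER_CUBIC))
E
python3 - <<'E'
from h import *
from workcell import *
for n in("scene","top"):
    c=capture(n); pickle.dump(c,open(n+".pkl","wb")); save(c,n+"0.png",s=1.25)
    print(n,{k:np.round(c[k],3).tolist() for k in("K","xyz","attitude")}, [k for k in c])
print(arm.grasp_offset,sensors.sense())
E
```

```text
scene {'K': [[409.024, 0.0, 317.114], [0.0, 409.024, 196.085], [0.0, 0.0, 1.0]], 'xyz': [0.081, 0.928, 0.536], 'attitude': [[-0.84, 0.251, -0.482], [-0.543, -0.355, 0.761], [0.02, 0.901, 0.434]]} ['color', 'range_z', 'K', 'xyz', 'attitude']
top {'K': [[470.837, 0.0, 323.256], [0.0, 470.837, 197.392], [0.0, 0.0, 1.0]], 'xyz': [0.236, 0.151, 1.603], 'attitude': [[0.058, 0.974, -0.219], [-0.998, 0.057, -0.014], [-0.001, 0.22, 0.976]]} ['color', 'range_z', 'K', 'xyz', 'attitude']
-0.0187 {'clock': 0.1, 'joints': array([-1.47305883e+00,  1.58995705e-01,  1.59812819e+00, -3.02624152e-05,
        1.38622543e+00, -2.10125500e-01]), 'joint_velocities': array([ 0.00040992, -0.0021087 , -0.00211254, -0.00094611,  0.00063166,
       -0.00035897]), 'joint_torque': array([-4.62528751e-04, -3.86506140e+01, -3.22959530e+01,  7.04262801e-02,
        3.40374908e-02, -4.92488653e-05]), 'tcp_pos': array([ 0.17413596, -0.5473806 ,  0.213701  ]), 'tcp_rot': array([[ 9.52981648e-01,  3.03027949e-01, -2.01026006e-04],
       [ 3.03027828e-01, -9.52980110e-01,  1.74538600e-03],
       [ 3.37326954e-04, -1.72423730e-03, -9.99998457e-01]]), 'force': array([ 0.20755915, -0.51877724, -0.51798073]), 'ft_torque': array([-0.00998221,  0.07438967, -0.00325164]), 'gripper_force': 0.0, 'finger_gap': 0.09189055229916052}
```

View pics/top0.png

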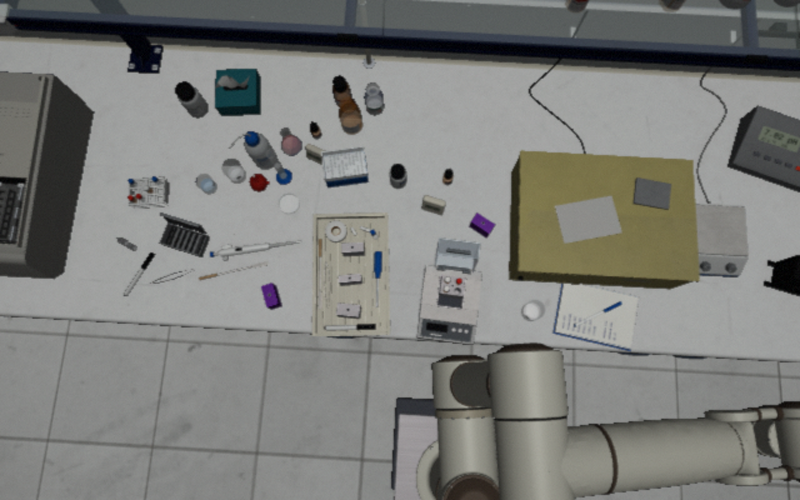

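View pics/scene0.png

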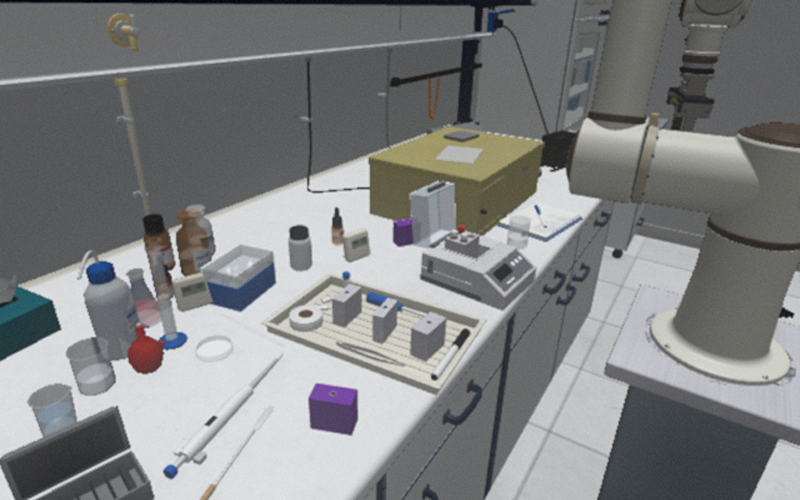

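The top view (1.25x) shows the tray at (352,275). The filler candidates stand at (352,247), (350,279) and (349,310). The purple look-alikes at (271,296) and (483,225) are to be left alone. The heater is at (450,300) with its cover open at (457,252), the beaker at (533,310) and the timer at (433,203). Next I measure the filler thicknesses and the heater pose from depth.

```bash
python3 - <<'E'
from h import *
cs={n:pickle.load(open(n+".pkl","rb")) for n in("scene","top")}
W={n:pts(cs[n]) for n in cs}
t=W["top"]; 
def at(u,v): return np.round(t[int(v/1.25),int(u/1.25)],3)
for n,p in dict(bench=(410,300),f1=(352,247),f2=(350,279),f3=(349,312),deckL=(430,290),deckR=(470,290),tube=(452,288),beaker=(533,310),timer=(433,203),trayc=(335,275)).items(): print(n,at(*p))
for v,u0 in((247,352),(279,350),(311,349)):
    c0=at(u0,v)
    for n in W:
        w=W[n].reshape(-1,3); m=(np.abs(w[:,0]-c0[0])<.04)&(np.abs(w[:,1]-c0[1])<.045)&(w[:,2]>.036)&(w[:,2]<.075)
        q=w[m]; tp=q[q[:,2]>.055]
        r=cv2.minAreaRect((tp[:,:2]*1000).astype(np.float32)); ra=cv2.minAreaRect((q[:,:2]*1000).astype(np.float32))
        print(n,len(tp),np.round(np.median(tp[:,2]),4),"top",np.round(r[0],1),np.round(r[1],1),round(r[2],1),"all",np.round(ra[0],1),np.round(ra[1],1),round(ra[2],1))
# heater deck
for n in W:
    w=W[n].reshape(-1,3); c0=at(452,300); m=(np.abs(w[:,0]-c0[0])<.15)&(np.abs(w[:,1]-c0[1])<.12)&(np.abs(w[:,2]-.072)<.005)
    q=w[m]; r=cv2.minAreaRect((q[:,:2]*1000).astype(np.float32)); print("deck",n,len(q),r, np.median(q[:,2]))
    m=(np.abs(w[:,0]-c0[0])<.13)&(np.abs(w[:,1]-c0[1])<.06)&(np.abs(w[:,2]-.095)<.006)
    q=w[m]; r=cv2.minAreaRect((q[:,:2]*1000).astype(np.float32)); print("tube",n,len(q),r,np.median(q[:,2]) if len(q) else 0)
a=cs["top"]["color"][150:280,240:400]; b=cs["scene"]["color"][205:315,205:395]
cv2.imwrite("pics/crop.png",np.vstack([cv2.resize(x[...,::-1],(550,h),interpolation=cv2.INTER_CUBIC) for x,h in((b,310),)]+[cv2.resize(a[:,0:160][...,::-1],(550,280),interpolation=cv2.INTER_CUBIC)]))
E
```

```text
bench [0.448 0.149 0.001]
f1 [0.576 0.315 0.061]
f2 [0.487 0.31  0.066]
f3 [0.401 0.307 0.062]
deckL [0.468 0.098 0.071]
deckR [ 0.474 -0.007  0.074]
tube [0.475 0.044 0.093]
beaker [ 0.438 -0.182  0.022]
timer [0.711 0.102 0.061]
trayc [0.504 0.358 0.011]
scene 211 0.0609 top [574.2 309.8] [27.2 63.2] 7.1 all [574.4 309.5] [27.7 63.3] 5.5
top 136 0.0619 top [573.6 312.8] [27.6 57.7] 3.6 all [574.2 311.5] [28.9 60.5] 4.4
scene 181 0.0609 top [490.1 311.6] [20.5 62. ] 11.4 all [490.2 311.8] [20.6 62.1] 9.4
top 105 0.061 top [489.7 312.6] [20.  57.9] 9.5 all [489.6 312.4] [21.4 59.4] 6.7
scene 321 0.061 top [406.  308.4] [63.  33.3] 86.9 all [406.2 308. ] [63.8 33.6] 87.6
top 175 0.0613 top [405.6 309.8] [60.3 32.2] 87.2 all [405.5 309.8] [60.3 32.6] 87.2
deck scene 1291 ((475.1930236816406, 40.42363739013672), (155.00552368164062, 186.69581604003906), 85.6597671508789) 0.07136749070293164
tube scene 338 ((514.1026000976562, 38.39146423339844), (108.61215209960938, 117.57453918457031), 85.8713607788086) 0.0941851968408518
deck top 1552 ((466.619140625, 42.818668365478516), (149.84048461914062, 192.79957580566406), 85.86146545410156) 0.07149693123227152
tube top 207 ((502.13494873046875, 37.7388801574707), (94.07543182373047, 102.23128509521484), 1.1238327026367188) 0.09460547527720697
```

View pics/crop.png

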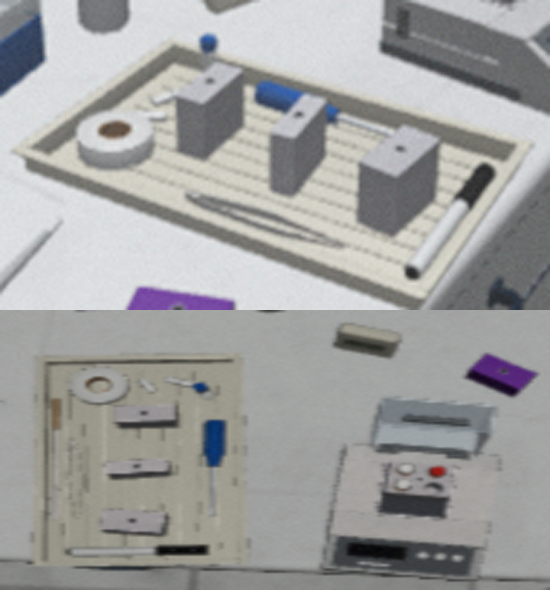

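The crop shows the far filler (top crop (145,413)) as the middle-sized one: 27–28 mm against 20–21 for the middle block and 32–33 for the near one. It is filler b, at (0.574, 0.311). Next I refine the heater, then grasp.

```bash
cat > meas.py <<'E'
from h import *
def rect(w,z0,z1,x0,x1,y0,y1):
    m=(w[:,0]>x0)&(w[:,0]<x1)&(w[:,1]>y0)&(w[:,1]<y1)&(w[:,2]>z0)&(w[:,2]<z1)
    return w[m]
def mr(q): r=cv2.minAreaRect((q[:,:2]*1000).astype(np.float32)); return np.round(r[0],1),np.round(r[1],1),round(r[2],1),len(q),np.round(np.median(q,0),4)
E
python3 - <<'E'
from meas import *
for n in("scene","top"):
    w=pts(pickle.load(open(n+".pkl","rb"))).reshape(-1,3)
    print(n,"tube",mr(rect(w,.0905,.1,.43,.535,-.03,.1)))
    q=rect(w,.068,.076,.36,.56,-.05,.13);print("deck",mr(q))
    # deck side edges: y extents per x slice; well edges
    for x in np.arange(.41,.54,.01):
        s=q[np.abs(q[:,0]-x)<.005]
        if len(s)>5:
            y=np.sort(s[:,1]); g=np.diff(y); i=g.argmax(); print(round(x,3),np.round([y[0],y[-1],y[i],y[i+1]],4),end=";")
    print()
    q=rect(w,.08,.25,.53,.75,-.06,.14)
    for z in(.09,.11,.13,.15,.17,.19):
        s=q[np.abs(q[:,2]-z)<.008]; 
        if len(s): print("cov",z,np.round([s[:,0].min(),np.median(s[:,0]),s[:,0].max(),s[:,1].min(),s[:,1].max()],3))
    print("top z",np.sort(q[:,2])[-5:], "timer",mr(rect(w,.03,.075,.66,.76,.05,.16)))
E
```

```text
scene tube (array([494.2,  35.6]), array([105.5,  79.3]), 89.5, 180, array([0.4794, 0.0551, 0.0941]))
deck (array([471.2,  43.1]), array([158. , 176.9]), 89.7, 1176, array([0.4441, 0.0691, 0.0714]))
0.41 [-0.0268  0.1208  0.0009  0.0056];0.42 [-0.0258  0.1224  0.0985  0.1033];0.43 [-0.0299  0.1195  0.0404  0.0483];0.44 [-0.0329  0.1191  0.0106  0.0748];0.45 [-0.0354  0.1175  0.0178  0.0732];0.46 [-0.0359  0.1189  0.0206  0.0275];0.47 [-0.0334  0.116  -0.0203  0.067 ];0.48 [0.0658 0.1162 0.0699 0.0745];0.49 [0.068  0.1166 0.0944 0.0983];0.5 [0.0643 0.1143 0.0829 0.0865];0.51 [0.0603 0.1132 0.0603 0.0667];0.52 [0.0382 0.1136 0.0926 0.098 ];0.53 [-0.003   0.113   0.0502  0.0728];0.54 [-0.015   0.1071  0.0883  0.1071];
cov 0.09 [ 0.53   0.555  0.576 -0.019  0.09 ]
cov 0.11 [ 0.531  0.558  0.577 -0.019  0.089]
cov 0.13 [ 0.531  0.56   0.58  -0.018  0.09 ]
cov 0.15 [ 0.531  0.561  0.582 -0.019  0.09 ]
cov 0.17 [ 0.532  0.554  0.584 -0.019  0.089]
cov 0.19 [ 0.535  0.548  0.573 -0.017  0.09 ]
top z [0.19313255 0.19315624 0.19321125 0.19344573 0.19392172] timer (array([712.7,  98. ]), array(
[... 535 characters left out ...]
-0.0328  0.1151  0.029   0.0752];0.49 [-0.0327  0.1154  0.0066  0.0757];0.5 [-0.0321  0.1157  0.0074  0.0729];0.51 [-0.0323  0.1134  0.057   0.0637];0.52 [-0.0352  0.1137  0.0044  0.0082];0.53 [-0.0315  0.111  -0.0249 -0.0154];0.54 [-0.0113  0.1043  0.0847  0.0978];
cov 0.09 [ 0.532  0.548  0.556 -0.013  0.09 ]
cov 0.11 [ 0.531  0.534  0.568 -0.011  0.09 ]
cov 0.13 [ 0.531  0.54   0.561 -0.012  0.089]
cov 0.15 [ 0.53   0.538  0.575 -0.013  0.089]
cov 0.17 [ 0.532  0.573  0.585 -0.014  0.09 ]
cov 0.19 [ 0.536  0.551  0.583 -0.014  0.088]
top z [0.1961896  0.19694126 0.19735758 0.1979136  0.19952564] timer (array([713.3,  99.2]), array([63.7, 29. ]), 76.3, 174, array([0.7116, 0.0995, 0.0582]))
```

```bash
cat >> meas.py <<'E'
def R(yaw): c,s=np.cos(yaw),np.sin(yaw); return np.array([[c,s,0],[s,-c,0],[0,0,-1.]])
E
python3 - <<'E'
from meas import *
from workcell import *
y=np.radians(5.)
arm.reach([.13,-.42,.42],R(.3)); arm.reach([.40,.2,.40],R(0)); 
arm.reach([.574,.3105,.12],R(y))
arm.move_straight([.574,.3105,.042],velocity=.08,max_force=10)
s=sensors.sense();print(s["tcp_pos"],s["clock"],s["force"])
gripper_to(.045); s=sensors.sense();print(s["finger_gap"],s["gripper_force"],s["clock"])
arm.move_straight([.574,.3105,.20],velocity=.15)
arm.reach([.4525,.0435,.20],R(-.072))
s=sensors.sense();print(s["tcp_pos"],s["finger_gap"],s["clock"])
arm.move_straight([.4525,.0435,.134],velocity=.1,max_force=10)
s=sensors.sense();print(s["tcp_pos"],s["finger_gap"],s["force"],s["clock"])
for n in("scene","top"):
    c=capture(n); pickle.dump(c,open(n+"1.pkl","wb"))
    save(c,n+"1.png",(270,140,450,260) if n=="scene" else (310,160,430,280),4)
E
```

```text
[0.57460452 0.31072412 0.04278366] 5.9083 [-0.57253323 -0.143824    0.34211377]
0.05957372519229802 29.999092519283295 6.4917
[0.4531016  0.04396094 0.2002534 ] 0.05967691888120539 8.8167
[0.45188488 0.04356317 0.14298882] 0.059741222444519314 [-0.74262202 -0.86177767  3.59623427] 9.375
```

View pics/scene1.png

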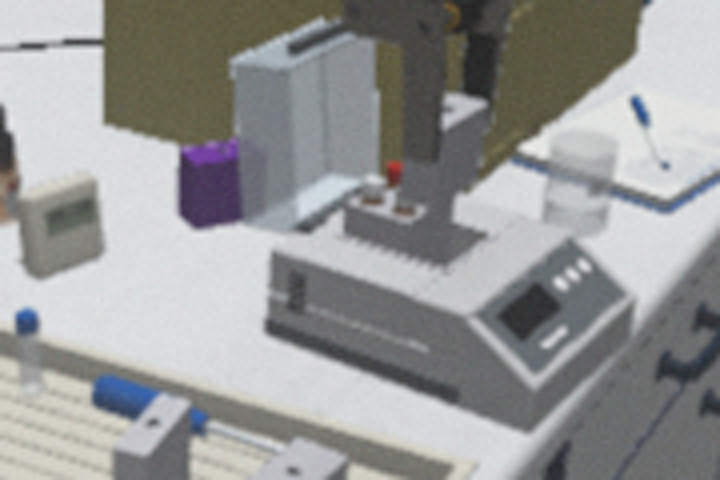

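```bash
python3 - <<'E'
from meas import *
c=pickle.load(open("top.pkl","rb")); b=pickle.load(open("scene.pkl","rb"))
a=cv2.resize(c["color"][205:275,330:390][...,::-1],(480,560),interpolation=cv2.INTER_CUBIC)
K=c["K"]
def proj(c,P):
    q=(np.array(P)-c["xyz"])@np.array(c["attitude"]); K=c["K"]
    return K[0,2]+K[0,0]*q[0]/-q[2], K[1,2]+K[1,1]*q[1]/q[2]
ox,oy,yw=.4565,.0430,-.072
def hp(x,y,z): return [ox+np.cos(yw)*x-np.sin(yw)*y, oy+np.sin(yw)*x+np.cos(yw)*y, z]
for pl in ([(-18,-32,72),(-18,32,72),(58,32,72),(58,-32,72)],[(10,-30,95),(10,30,95),(58,30,95),(58,-30,95)]):
    p=np.array([proj(c,hp(*[k/1000 for k in q])) for q in pl]); p=((p-[330,205]+.5)*8-.5).astype(np.int32)
    cv2.polylines(a,[p],True,(0,255,0),1)
cv2.imwrite("pics/fit.png",a)
E
```

```text
(no output)
```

View pics/fit.png

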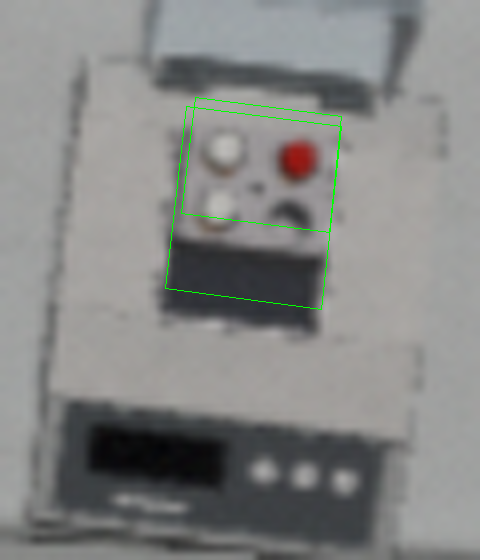

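Scene view: the filler is upright in the grip at (455,180), but it sits over the vials (390,190), which explains the light contact. The fit overlay shows the heater about 9 mm nearer the robot: the gap's dark quad spans (163–328, 240–330), while my drawn outline is about 22 px too high. I lift and refit.

```bash
python3 - <<'E'
from meas import *
from workcell import *
from scipy.optimize import minimize
p=sensors.sense()["tcp_pos"]; arm.move_straight([p[0],p[1],.18],velocity=.1)
c=pickle.load(open("top.pkl","rb")); U0,V0,U1,V1=345,228,377,252
g=c["color"].mean(2)[V0:V1,U0:U1]
def proj(P):
    q=(np.array(P)-c["xyz"])@np.array(c["attitude"]); K=c["K"]
    return K[0,2]+K[0,0]*q[0]/-q[2], K[1,2]+K[1,1]*q[1]/q[2]
def quad(v):
    ox,oy,yw=v; C,S=np.cos(yw),np.sin(yw)
    return np.array([proj([ox+(C*x-S*y)/1e3,oy+(S*x+C*y)/1e3,z/1e3]) for x,y,z in((-18,-31.75,72),(-18,31.75,72),(10,30.5,95),(10,-30.5,95))])
def mask(v):
    s=16; m=np.zeros(((V1-V0)*s,(U1-U0)*s),np.float32); q=((quad(v)-[U0,V0]+.5)*s-.5)
    cv2.fillConvexPoly(m,np.round(q*16).astype(np.int32),1,cv2.LINE_8,4)
    m=cv2.GaussianBlur(m,(0,0),s*.6); return cv2.resize(m,(U1-U0,V1-V0),interpolation=cv2.INTER_AREA)
w=cv2.dilate((mask([.4475,.0438,-.072])>.3).astype(np.uint8),np.ones((5,5)))>0
def cost(v):
    m=mask(v)[w]; A=np.c_[m,np.ones_like(m)]; r=np.linalg.lstsq(A,g[w],rcond=None); return float(r[1][0])/w.sum()
for s in([.4475,.0438,-.072],[.444,.042,-.06],[.45,.045,-.08]):
    r=minimize(cost,s,method="Nelder-Mead",options=dict(initial_simplex=[s]+[np.add(s,d) for d in([.003,0,0],[0,.003,0],[0,0,.03])],xatol=1e-5,fatol=1e-4)); print(r.x,r.fun)
v=r.x
a=cv2.resize(c["color"][205:275,330:390][...,::-1],(480,560),interpolation=cv2.INTER_CUBIC)
cv2.polylines(a,[np.int32((quad(v)-[330,205]+.5)*8-.5)],True,(0,255,0),1)
t=pickle.load(open("top1.pkl","rb")); a2=cv2.resize(t["color"][175:275,310:420][...,::-1],(500,455),interpolation=cv2.INTER_CUBIC)
cv2.imwrite("pics/fit2.png",np.hstack([a[200:400,100:400],cv2.resize(a2,(220,200))]))
s=sensors.sense();print(s["finger_gap"],s["clock"])
# held filler top as seen by scene camera
w1=pts(pickle.load(open("scene1.pkl","rb"))).reshape(-1,3); q=rect(w1,.10,.175,.40,.50,.03,.072)
E
```

```text
[ 0.44728831  0.04570459 -0.07681051] 113.86295160154548
[ 0.44729573  0.04571159 -0.07717949] 113.94154178255421
[ 0.44727038  0.04569856 -0.07699641] 113.91607668336079
0.05975904489475694 9.9917
```

View pics/fit2.png

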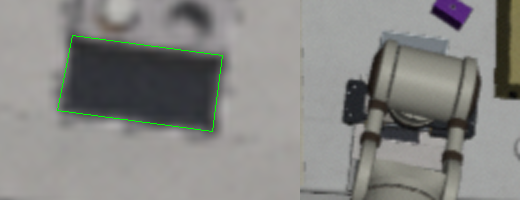

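```bash
cat > place.py <<'E'
from meas import *
from workcell import *
yw=-.076; X0,Y0=.4437,.0448
C,S=np.cos(yw),np.sin(yw)
def at(dx,dy,z): return [X0+C*dx-S*dy,Y0+S*dx+C*dy,z]
E
python3 - <<'E'
from place import *
arm.reach(at(0,0,.16),R(yw)); arm.move_straight(at(0,0,.116),velocity=.08,max_force=8)
s=sensors.sense();print(s["tcp_pos"],s["force"],s["ft_torque"],s["clock"])
f0,t0=s["force"],s["ft_torque"]
for dx,dy in((0,0),(-.0015,0),(.0015,0),(0,.002),(0,-.002),(-.003,0)):
    arm.move_straight(at(dx,dy,.111),velocity=.05,max_force=15)
    h=arm.move_straight(at(dx,dy,.0745),velocity=.035,max_force=8)
    s=sensors.sense();print(dx,dy,h,np.round(s["tcp_pos"],4),np.round(s["force"]-f0,1),np.round(s["ft_torque"]-t0,2),s["finger_gap"],s["clock"])
    if s["tcp_pos"][2]<.1: break
    if s["clock"]>20: break
E
```

```text
[0.44359173 0.04520512 0.12399724] [-0.15868027 -0.83512621 -2.23001704] [ 0.04449361 -0.01170618 -0.00849818] 10.7083
0 0 True [0.4443 0.0452 0.1231] [-0.6  0.8  7. ] [-0.01  0.11 -0.01] 0.05984114716907112 11.1833
-0.0015 0 True [0.4449 0.0451 0.1216] [0.3 0.7 6.3] [-0.04  0.11 -0.01] 0.06012805206610563 11.65
0.0015 0 True [0.4466 0.0451 0.1196] [-0.3  1.1  6.2] [-0.07  0.03 -0.07] 0.05983640230508563 12.125
0 0.002 True [0.4469 0.0451 0.1178] [-0.3  0.9  6.5] [-0.02  0.11 -0.07] 0.059569234710135484 12.5917
0 -0.002 True [0.4465 0.045  0.1162] [-1.   1.4  6.5] [-0.04  0.1  -0.03] 0.05965026427322654 13.05
-0.003 0 True [0.4448 0.0451 0.1149] [-0.9  0.5  6.6] [-0.02  0.13 -0.01] 0.05970182125309975 13.5083
```

```bash
python3 - <<'E'
from place import *
c=capture("scene"); save(c,"s3.png",(330,130,430,205),7); pickle.dump(c,open("scene3.pkl","wb"))
arm.sleep(.2);s=sensors.sense();print(s["tcp_pos"],np.round(s["force"],2))
arm.move_straight(at(-.001,0,.135),velocity=.08); s=sensors.sense();print(s["tcp_pos"],np.round(s["force"],2))
E
```

```text
[0.44480089 0.0451479  0.11489437] [-1.32 -0.5   4.15]
[0.44255545 0.04489421 0.13479188] [-0.65 -0.84 -2.14]
```

View pics/s3.png

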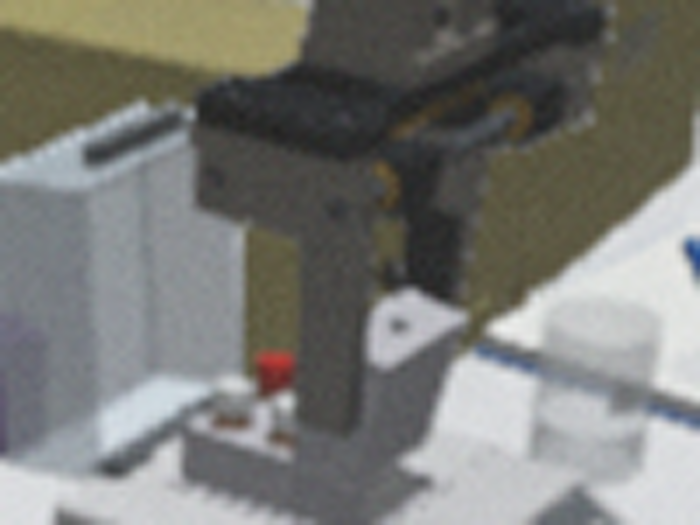

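The crop shows the filler tipped in the grip about the finger axis, with its foot (430,480) swung towards the tube block. This came from touching the vial. I set it back level in its tray spot, regrip and retry.

```bash
python3 - <<'E'
from place import *
y=np.radians(5)
arm.move_straight(at(-.001,0,.20),velocity=.2)
arm.reach([.574,.3105,.12],R(y))
h=arm.move_straight([.574,.3105,.043],velocity=.06,max_force=25)
s=sensors.sense();print(h,s["tcp_pos"],s["force"],s["clock"])
if s["tcp_pos"][2]<.05:
    gripper_to(.085); arm.sleep(.2); arm.move_straight([.574,.3105,.15],velocity=.2)
    arm.reach([.42,.2,.33],R(0))
    for n in("scene","top"):
        w=pts(capture(n)).reshape(-1,3); print(n,mr(rect(w,.055,.07,.53,.62,.26,.36)))
    print(sensors.sense()["clock"])
E
```

```text
False [0.57442248 0.31066286 0.04360915] [ 0.58477964 -0.45486834 -2.25354264] 17.2417
scene (array([581.6, 297.2]), array([41.4, 96.9]), 23.4, 223, array([0.5738, 0.3134, 0.061 ]))
top (array([596.5, 304.4]), array([14.5, 91.6]), 28.4, 10, array([0.5828, 0.3411, 0.0611]))
19.7917
```

```bash
python3 - <<'E'
from place import *
c=capture("scene"); 
for cc,n in((pickle.load(open("scene.pkl","rb")),"before"),(c,"now")):
    w=pts(cc).reshape(-1,3); q=rect(w,.057,.066,.545,.605,.27,.35)
    m=np.median(q,0); q=q[np.hypot(*(q-m)[:,:2].T)<.038]; print(n,mr(q),q.mean(0), np.percentile(q[:,2],[2,98]))
save(c,"s4.png",(225,215,305,275),8)
E
```

```text
before (array([574.2, 309.3]), array([27.2, 62.2]), 7.1, 191, array([0.573 , 0.3135, 0.061 ])) [0.57308749 0.31260808 0.06086985] [0.05775125 0.06284325]
now (array([575.9, 312. ]), array([28.4, 60.6]), 5.0, 196, array([0.5735, 0.3139, 0.061 ])) [0.57377699 0.31364935 0.06080061] [0.05735604 0.06310344]
```

View pics/s4.png

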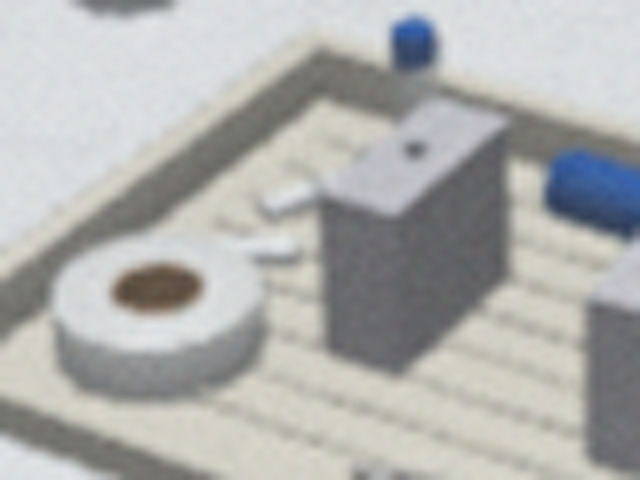

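The crop shows the filler upright again at (420,240), moved only about 0.7 mm. I regrip and retry with a lighter force limit.

```bash
python3 - <<'E'
from place import *
y=np.radians(5.)
arm.reach([.5742,.3105,.12],R(y)); arm.move_straight([.5742,.3105,.042],velocity=.1,max_force=10)
gripper_to(.045); s=sensors.sense();print(s["tcp_pos"],s["finger_gap"],s["clock"])
arm.move_straight([.5742,.3105,.17],velocity=.2)
arm.reach(at(-.001,0,.17),R(yw)); arm.sleep(.2)
h=arm.move_straight(at(-.001,0,.112),velocity=.06,max_force=5)
s=sensors.sense();print(h,s["tcp_pos"],np.round(s["force"],1),s["clock"])
f0,t0=s["force"],s["ft_torque"]
if not h:
    h=arm.move_straight(at(-.001,0,.0755),velocity=.03,max_force=5)
    s=sensors.sense();print(h,np.round(s["tcp_pos"],4),np.round(s["force"]-f0,1),np.round(s["ft_torque"]-t0,2),s["clock"])
c=capture("scene"); save(c,"s5.png",(330,130,430,205),7)
E
```

```text
[0.57444091 0.31057651 0.0424105 ] 0.059377027904807374 22.3583
False [0.44282593 0.04485171 0.11231497] [-1.7  0.3 -1.8] 25.6083
True [0.4428 0.0449 0.1047] [ 1.8 -1.4  5.7] [ 0.13 -0.04 -0.02] 26.1083
```

View pics/s5.png

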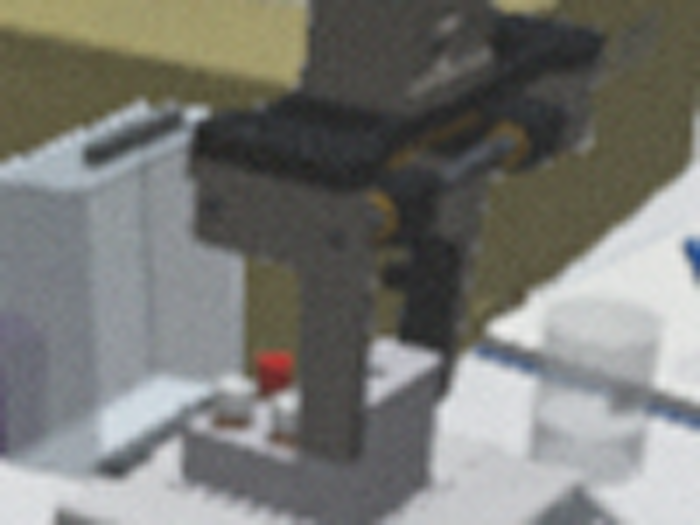

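The filler stands upright with its foot about 3 mm below the deck. The side forces (+x, −y) show its bevel resting on the +y/front edges, so I step it that way as the forces indicate.

```bash
python3 - <<'E'
from place import *
dx,dy=-.0005,-.0015
ref=None
for i in range(6):
    z=sensors.sense()["tcp_pos"][2]
    arm.move_straight(at(dx,dy,z+.001),velocity=.02)
    s0=sensors.sense()
    h=arm.move_straight(at(dx,dy,.0752),velocity=.03,max_force=7)
    s=sensors.sense(); z=s["tcp_pos"][2]; F=s["force"]-[-1.2,-.1,-1.9]; F=np.array([[C,S],[-S,C]])@F[:2]
    print(round(dx,4),round(dy,4),h,np.round(s["tcp_pos"],4),np.round(s["force"],1),np.round(s["ft_torque"],2),s["clock"])
    if z<.079 or not h: break
    dx+=.0007*np.sign(F[0])*(abs(F[0])>.8); dy+=.0007*np.sign(F[1])*(abs(F[1])>.8)
c=capture("scene"); save(c,"s6.png",(330,130,430,205),7)
E
```

```text
-0.0005 -0.0015 True [0.4426 0.0434 0.0756] [-0.5  0.3  3.9] [ 0.   -0.07  0.08] 27.4167
```

It dropped to z = 0.0756, the fully seated height. Release, check by depth, then go behind the cover.

```bash
python3 - <<'E'
from place import *
gripper_to(.075)
p=sensors.sense()["tcp_pos"]; arm.move_straight([p[0],p[1],.30],velocity=.25)
ox,oy=.4468,.0437
def H(x,y,z): return [ox+C*x-S*y,oy+S*x+C*y,z]
arm.reach(H(.03,0,.33),R(yw))
gripper_to(0.0)
c=capture("scene"); pickle.dump(c,open("scene6.pkl","wb")); save(c,"s6.png",(290,130,430,225),5)
w=pts(c).reshape(-1,3); q=rect(w,.085,.105,.42,.462,.0,.09); print("filler",mr(q),np.percentile(q[:,2],[5,50,95]))
arm.reach(H(.165,0,.29),R(yw))
arm.move_straight(H(.165,0,.15),velocity=.2,max_force=10)
s=sensors.sense();print(s["tcp_pos"],H(.165,0,.15),s["force"],s["clock"])
E
```

```text
filler (array([446.9,  42.8]), array([66.4, 33.7]), 85.7, 182, array([0.4428, 0.0492, 0.0938])) [0.08676623 0.09383571 0.09540666]
[0.61226604 0.03109396 0.15217608] [np.float64(0.6113237093208042), np.float64(0.031172068354132026), 0.15] [-0.00967955 -0.06866737  0.39361524] 31.9083
```

View pics/s6.png

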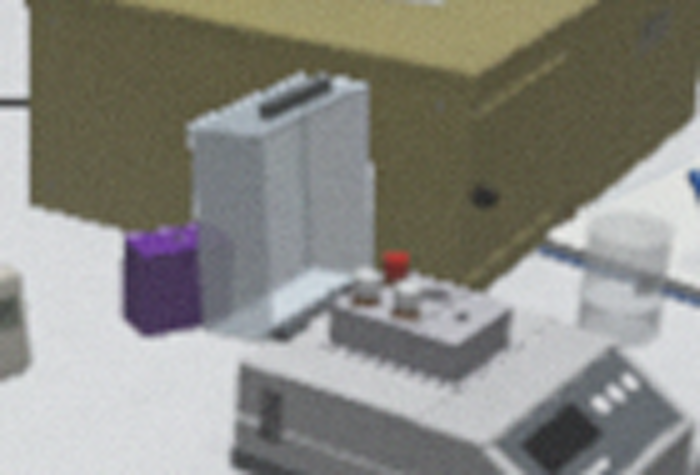

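The picture shows the filler at (470,320) flush and level with the tube block top, at 94 mm. The cover still stands open at (280,200). I now swing it shut along its arc.

```bash
python3 - <<'E'
from place import *
ox,oy=.4468,.0437
def H(x,y,z): return [ox+C*x-S*y,oy+S*x+C*y,z]
r=.095; bad=False
for th in list(np.arange(1.70,.2,-.15))+[.12,.05]:
    x=.078-r*np.cos(th)+.044*np.sin(th)+.010; z=.0725+r*np.sin(th)+.044*np.cos(th)
    if th>1.5: z=min(z,.158)
    h=arm.move_straight(H(x,0,z),velocity=.09 if th>.4 else .05,max_force=18)
    s=sensors.sense(); print(round(th,2),h,np.round(s["tcp_pos"],3),np.round(s["force"],1),round(s["clock"],1))
    if h: bad=True;break
if not bad:
    p=s["tcp_pos"]; h=arm.move_straight([p[0],p[1],.112],velocity=.025,max_force=8)
    s=sensors.sense(); print(h,np.round(s["tcp_pos"],4),np.round(s["force"],1),s["clock"])
    c=capture("scene"); save(c,"s7.png",(290,130,430,225),5)
E
ls pics
```

```text
1.7 False [0.591 0.033 0.159] [ 0.4 -0.4 -0.1] 32.3
1.55 False [0.577 0.034 0.158] [0.8 0.2 0.8] 32.6
1.4 False [0.562 0.035 0.174] [ 0.1 -0.8 -0.9] 33.0
1.25 False [0.546 0.036 0.176] [ 0.   0.3 -0.3] 33.3
1.1 False [0.531 0.037 0.177] [-0.4 -0.8  0.6] 33.6
0.95 False [0.515 0.039 0.175] [-0.4 -0.2  0.8] 34.0
0.8 False [0.5   0.04  0.171] [ 0.7 -0.4 -0.1] 34.3
0.65 False [0.486 0.041 0.165] [-0.1 -0.3  0.7] 34.6
0.5 False [0.472 0.042 0.157] [0.1 0.3 0.7] 35.0
0.35 False [0.46  0.043 0.146] [ 0.5  0.4 -0.5] 35.4
0.12 False [0.446 0.044 0.127] [ 0.1 -0.6 -0.4] 36.0
0.05 False [0.442 0.044 0.121] [-0.4  0.1 -0.1] 36.4
True [0.4424 0.044  0.1168] [-2.4 -0.1  6.7] 36.65
crop.png
fit.png
fit2.png
s3.png
s4.png
s5.png
s6.png
s7.png
scene0.png
scene1.png
top0.png
top1.png
```

Contact came at 0.1168 m, the height of the closed top. I press a little more, retreat and check by numbers, since the picture allowance is used.

```bash
python3 - <<'E'
from place import *
p=sensors.sense()["tcp_pos"]
h=arm.move_straight([p[0],p[1],.113],velocity=.02,max_force=10); s=sensors.sense();print(h,s["tcp_pos"],s["force"])
arm.move_straight([p[0],p[1],.25],velocity=.15); arm.reach([.35,-.1,.42],R(0))
t0=pickle.load(open("top.pkl","rb")); 
for n in("scene","top"):
    w=pts(capture(n)).reshape(-1,3); old=pts(pickle.load(open(n+".pkl","rb"))).reshape(-1,3)
    q=rect(w,.105,.13,.39,.54,-.03,.11); print(n,"cover",len(q),np.percentile(q[:,2],[5,50,95]) if len(q) else 0, [np.round(np.median(q[(np.abs(q[:,0]-x)<.012)][:,2]),4) for x in(.43,.46,.49,.51)])
    print("above",len(rect(w,.13,.25,.53,.62,-.05,.12)))
    for nm,b in dict(timer=(.03,.075,.66,.76,.05,.16),f20=(.055,.07,.46,.52,.27,.35),f32=(.055,.07,.37,.44,.27,.35),beaker=(.02,.08,.39,.5,-.24,-.13)).items():
        a,o=rect(w,*b),rect(old,*b); print(nm,len(a),len(o),a.mean(0).round(4) if len(a) else 0,o.mean(0).round(4) if len(o) else 0)
print(sensors.sense()["clock"])
E
```

```text
True [0.44257394 0.04396875 0.1167921 ] [-3.0924718   0.55727849  9.06991716]
scene cover 950 [0.1073708  0.1155777  0.11700196] [np.float64(0.1156), np.float64(0.1158), np.float64(0.1156), np.float64(0.1156)]
above 0
timer 280 279 [0.7104 0.1046 0.0499] [0.7104 0.1045 0.0498]
f20 182 181 [0.4886 0.3144 0.0604] [0.4887 0.3147 0.0605]
f32 323 321 [0.4049 0.3119 0.0604] [0.405  0.3123 0.0606]
beaker 355 357 [ 0.4327 -0.1722  0.0499] [ 0.4325 -0.1718  0.0499]
top cover 1167 [0.11040201 0.11593426 0.12136577] [np.float64(0.1164), np.float64(0.1161), np.float64(0.1158), np.float64(0.1155)]
above 0
timer 176 174 [0.7114 0.0999 0.0553] [0.7118 0.0996 0.0553]
f20 106 104 [0.4894 0.3125 0.0616] [0.4899 0.3121 0.0615]
f32 172 171 [0.4054 0.3095 0.0615] [0.4052 0.3096 0.0612]
beaker 20 238 [ 0.4492 -0.1619  0.0497] [ 0.4367 -0.1813  0.0416]
39.0
```

The cover is level and shut, and the bystanders are where they were. In the top view the arm hides the beaker, but the scene view shows it unmoved.

```bash
python3 -c "
from workcell import workorder
print(workorder.sign_off())"
```

```text
the job is handed in; nothing more can be done
None
```

The 26 mm filler is seated fully home beside the tube block and the cover is closed gently; the other two fillers, the beaker and the timer have not moved, and the job was handed in at about 39 s, after a first try in which the filler touched a vial, tipped in the grip and had to be set back in the tray and regripped.

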